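# Free the seized reactor stopper

### The job

First vent the reactor by pushing the black lever under the service shelf all the way over to its open stop, the end away from the robot, and leave it there. Then free the seized white stopper from the steel pot by twisting it back and forth while pulling gently upward - a straight pull only drags the pot up, and the pot must stay sitting in its heating block - and stand the stopper upright in the white tray. Leave the glass adapter in the tray, the beaker and the white jar where they are.

Things in the scene. Friction and masses are not known exactly. Their poses are not given: they have to be found in the camera images.
- vent (a joint): Angle (rad) of the vent lever under the service shelf: 0 at the closed stop (lever leaning toward the robot), 1.2 at the open stop (leaning away from the robot); it turns clockwise seen from above as it opens, stays where it is left, and takes about 2 N at its tip to push.
- vent_axis (a point): The vertical turning axis of the vent lever, at the lever's mid-height (105 mm above the table). It lies under the service shelf, 25 mm inside the shelf's +y edge, which faces the middle of the table. Its axes are the shelf's, z up. At mid-travel (joint 0.6) the lever points straight out along the shelf's +y.
- shelf: Fixed service shelf on the right: white board 260 (x) x 200 (y) mm, 12 mm thick, its top 152 mm above the table. Origin: on the table under its centre. The 75 mm of its top next to the +y edge is bare; a gauge box and a bottle up to 110 mm high stand behind.
- vent_tip (a point): Point on the vent lever 130 mm from its axis. The lever is a straight black bar, 14 mm wide, 16 mm high (97 to 113 mm above the table), with a round end 149 mm from the axis; it sticks out 98 to 124 mm from under the shelf, with free space below and above it.
- stopper: White plastic stopper, 92 mm tall, 0.18 kg, upright in the pot's neck. Origin: centre of its underside; z up; x along its grip bar. From the bottom: stub 25 mm across to 16 mm height; seized land 30 mm across to 40 mm; flange 48 mm across to 46 mm, resting on the neck's rim; short stem; grip bar 110 mm long (x), 16 mm thick (y), from 52 to 92 mm. Free of the neck it stands on its stub.
- pot_mouth (a point): Centre of the rim of the pot's neck (151 mm above the table when seated). Neck: 52 mm outside, 33 mm bore, 46 mm high above the lid (132 mm across). x points to two upright studs, 8 mm thick, at x 50, y -27 and +27 mm, tops 36 mm above the rim: they straddle one end of the stopper's bar and let it turn about 0.3 rad either way from the x axis.
- stirrer: Fixed white stirrer base 180 x 200 mm, 45 mm high, with an aluminium heating block 140 mm square on it (its top at 80 mm) that holds the steel pot; the pot's lid is 105 mm above the table. Origin: centre of its underside. Its z is up and its yaw is the pot's.
- pot (a joint): Height (m) the pot is lifted in its block: 0 seated, 0.045 at most. It weighs about 1.9 kg, is held by its weight alone, cannot turn or tip, and sinks back when the pull stops. The stopper's seized fit (35 to 55 N at 15 mm radius, 0.5 to 0.8 N m) resists sliding; while it turns, a pull below the pot's weight raises it about 3 mm per 0.5 rad of twist. Its underside starts 40 mm below the rim; loose after 22 mm of rise.
- tray: White open tray, fixed, 240 (x) x 180 (y) mm, 30 mm high, walls and floor 5 mm thick. Origin: centre of its underside, z up.
- adapter: Glass adapter lying in the tray, along its own y: 100 mm long, 28 mm wide and high. Origin: centre of its underside. To be left alone.
- beaker: Glass beaker, 68 mm across, 85 mm tall; origin at the centre of its underside. To be left alone.
- jar: White jar, 72 mm across, 85 mm tall; origin at the centre of its underside. To be left alone.
There are look-alikes about, which are no part of the job. What is shaped like the stopper but pink or turquoise is not meant.

How it is judged:
On the way, in this order (a step that is already met when the one before it is completed fails the run):
1. the vent lever is at its open stop (joint above 1.05 rad) (value of joint vent above 1.05 rad), for 0.2 s.
2. the stopper is out of the neck (its underside above the rim) (z of stopper in the frame of pot_mouth above 0 m), for 0.1 s.
At the end, for the whole second after the job is handed in: The stopper stands upright (within 0.15 rad) and at rest on the floor of the tray, the vent lever is still at its open stop (above 1.05 rad of 1.2), and the pot sits in its block (within 3 mm) (value of joint vent above 1.05 rad and value of joint pot below 0.003 m and angle between stopper's own z axis and vertical below 0.15 rad and linear speed of stopper below 0.03 m/s and z of stopper in the frame of tray between 0.002 and 0.01 m and x of stopper in the frame of tray between -0.105 and 0.105 m and y of stopper in the frame of tray between -0.075 and 0.075 m); the robot touches nothing.
It fails at once if the pot is lifted more than 12 mm in its heating block (value of joint pot above 0.012 m).
It fails at once if the adapter, beaker or jar is moved more than 30 mm (distance of any of adapter, beaker, jar from where it was at the start of the episode above 0.03 m).
It also fails if it takes over 70 s, if anything falls off the work surface, if the arm or the gripper's body presses on something with over 40 N, if the wrist force passes 120 N, or if a joint passes its speed limit or range.

### The arm

A 7-joint arm with a two-finger parallel gripper is mounted at the origin on the work surface. World frame = base frame: x ahead of the robot, y to its left, z up, the work surface at z = 0. Lengths are in m, angles in rad, forces in N, time in s.
With the tool pointing down it reaches from about 0.4 to 0.875 m from the base axis. Payload 19.3 kg.
Tool frame: the origin (TCP) lies midway between the tips of the shut fingers; the grasp point (between the pads) lies 19 mm behind it; z points along the fingers, y is the line along which they close (so a half turn about z gives the same grasp; the last joint's range is limited). The gripper opens to 85 mm and grips with 20 to 120 N. Pads are 22 mm wide; open, the fingers measure 114 mm over their backs; the gripper's body (76 mm by 85 mm) begins 54 mm behind the grasp point. The pads swing forward as they close: fully open they stand 13 mm farther back than shut.
Start: joints at [1.241, 0.521, -0.036, 1.599, 0.021, 1.021, -0.113], TCP at [0.161, -0.604, 0.231] pointing down, gripper open.
Joint ranges: [-2.91, 2.91], [-0.3, 2.13], [-1.5, 1.42], [0.17, 2.43], [-1.26, 4.41], [0.16, 1.93], [-2.52, 2.52]. Speed limits (rad/s): [1.89, 1.89, 2.39, 2.39, 3.01, 3.01, 3.01].

### API

Orientations are given as [roll, pitch, yaw] about the fixed x, y, z axes, in that order (R = Rz(yaw) Ry(pitch) Rx(roll)).
In Python, from workcell import bot gives the robot as it stands.
- The arm moves only by the tool move_arm, never from a script. Its argument "moves" is a list that holds one entry, the list of rows, each a list of 7 numbers: the opening, from 0 (shut) to 1 (fully open), then the shift along the tool's x, y, z in units of 1000 mm (1.0 is 1000 mm), then the turn, a rotation vector about the tool's x, y, z in units of 2 pi rad (1.0 is 2 pi rad). A call has 1 to 5 rows; each row is the pose to reach, as a shift and turn from the pose commanded when the call began, along the tool's axes at that moment, turning the shorter way round; what a row does not reach only later rows make up. A row lasts 1/10 s, in which the tool goes at most 50 mm and 8.59 degrees, less where a joint would pass 70% of its speed; a pose out of reach is approached as far as the arm can. A call with a number of a shift or a turn outside -1 to 1 is refused whole. A call with a gripper value outside its range is refused whole. The fingers move at their own pace and stop on an object; "force" is the grip in N (left out, the last holds). Time passes only in rows, so rows that repeat a pose let the fingers close. It gives the time, the measured TCP pose, the force, the opening and the grip force at its end, in the units of the state.
- bot.observe(): the state, without advancing time (a new reading comes with each control period).
- bot.grab_frame(name): name is "side" or "top"; returns the picture (480x640x3 uint8, red, green, blue); there is no depth.
- bot.camera_params(name): a dict with "vertical_fov" (degrees; the focal length in pixels is half the picture's height over the tangent of half this angle, whatever the lens; pixels are square), "cx", "cy" (the principal point, pixels), "R" (3x3) and "t" (3): a world point X has camera coordinates R X + t. Camera axes: x right, y down, z forward; pixel columns grow to the right and rows downward; lengths in m; the calibration is good to about 2 mm. A picture is of the moment at which its call begins. camera_params takes no time and is no camera call.
- bot.job_done(): hands the job in; it is judged then, once.
The state is a dict: "clock": time; "qpos": joint angles; "qd": joint speeds; "joint_efforts": joint torques, N m; "position": TCP position; "tool_rot": TCP orientation; "force": force on the tool from outside, world axes, zero at the start; "moment": the same for the moment, N m; "grip_width": finger opening in m; "finger_force": force on a finger pad.
Only numpy, scipy, OpenCV 4.12 (cv2) and the standard library are available. Lean on these libraries where they do the work, as an engineer would, in place of code of your own. Each camera call takes 0.05 s, during which the arm holds its last target. There are 200 camera calls.

## Working session

There is one attempt and no reset: what is moved stays moved. The work goes in short steps, Python scripts to look and compute and a tool call to move; the robot and the scene stay as the last step left them, time stands still between calls to the robot, and variables do not carry over. Pictures are saved under pics/ and viewed, at most 10 in all, crops included, and the job is handed in when it is done.

Besides the shell and the picture viewer there is one more tool, called after "Request:" as name([rows], argument=value, ...), one row to a line, values as JSON. move_arm: Moves the arm, as the interface text tells. Shifts and turns lie within -1 to 1; 1 stands for 1000 mm of shift or 2 pi rad of turn. Its arguments: {"type":"object","properties":{"moves":{"type":"array"},"force":{"type":"number"}},"required":["moves"]}

```bash
ls; mkdir -p pics; python3 - <<'E'
from workcell import bot
import cv2,numpy as np
s=bot.observe()
for k,v in s.items(): print(k,np.round(v,3))
for n in("side","top"):
    p=bot.camera_params(n);print(n,p)
    cv2.imwrite(f"pics/{n}0.png",cv2.cvtColor(bot.grab_frame(n),cv2.COLOR_RGB2BGR))
E
```

```text
pics
clock 0.0
qpos [ 1.241  0.522 -0.036  1.6    0.021  1.021 -0.113]
qd [ 0.001  0.001  0.001 -0.     0.001 -0.     0.002]
joint_efforts [-2.0000e-03 -9.2709e+01  1.9780e+00 -3.6993e+01  1.8000e-02  8.0000e-03
  0.0000e+00]
position [ 0.16  -0.604  0.231]
tool_rot [-3.14  0.    0.26]
force [ 0.674 -0.609  1.222]
moment [-0.011 -0.037 -0.015]
finger_force 0.0
grip_width 0.085
side {'vertical_fov': 42.74412755857305, 'cx': 314.67519959296686, 'cy': 242.93651515161616, 'R': array([[-0.72916087, -0.68424241, -0.01169435],
       [-0.36185968,  0.40000616, -0.84205264],
       [ 0.58084593, -0.60976012, -0.53926858]]), 't': array([0.35615626, 0.30129456, 1.30863045])}
top {'vertical_fov': 55.654640715721555, 'cx': 315.86091530116903, 'cy': 244.48774166272491, 'R': array([[-0.02371879, -0.99969883, -0.0062975 ],
       [-0.99785468,  0.02405859, -0.06088694],
       [ 0.06102011,  0.00483982, -0.9981248 ]]), 't': array([1.14470822e-03, 5.47534090e-01, 1.28872032e+00])}
```

View pics/top0.png

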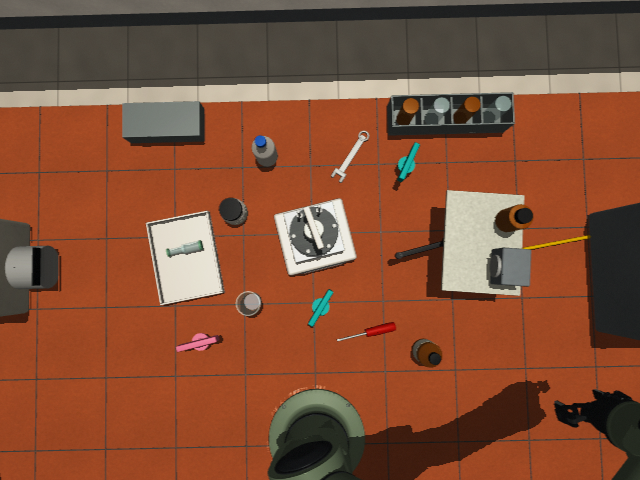

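View pics/side0.png

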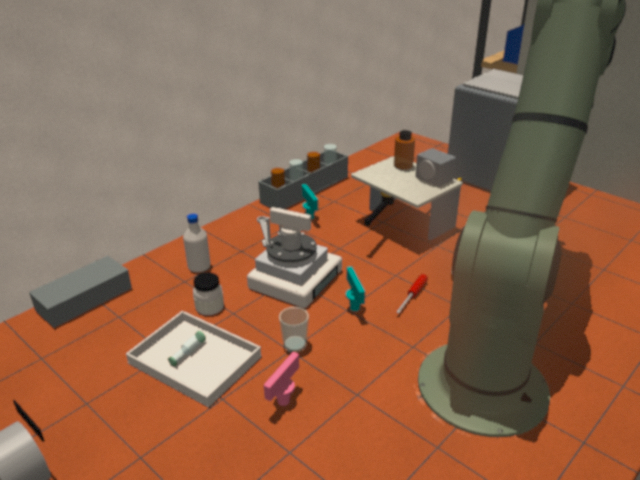

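Top view: stopper bar at about (313,230) on the pot, lever tip near (398,256), shelf 443–525 × 190–296, tray 147–223 × 211–304 with adapter at (184,248), jar (233,211), beaker (249,303). The side view agrees with this layout.

```bash
cat > h.py <<'E'
import numpy as np,cv2
from workcell import bot
def ray(n,u,v):
    p=bot.camera_params(n);f=240/np.tan(np.radians(p["vertical_fov"]/2))
    R=np.array(p["R"]);d=R.T@np.array([(u-p["cx"])/f,(v-p["cy"])/f,1]);return -R.T@p["t"],d
def pt(n,u,v,z):
    c,d=ray(n,u,v);return (c+d*(z-c[2])/d[2])[:2]
def px(n,X):
    p=bot.camera_params(n);f=240/np.tan(np.radians(p["vertical_fov"]/2))
    q=np.array(p["R"])@X+p["t"];return f*q[0]/q[2]+p["cx"],f*q[1]/q[2]+p["cy"]
E
python3 - <<'E'
from h import *
im=cv2.imread("pics/top0.png");hsv=cv2.cvtColor(im,cv2.COLOR_BGR2HSV)
white=((hsv[...,1]<60)&(hsv[...,2]>150)).astype(np.uint8)
dark=((hsv[...,2]<60)).astype(np.uint8)
def obj(name,m,box,z):
    x0,y0,x1,y1=box;k=np.zeros_like(m);k[y0:y1,x0:x1]=m[y0:y1,x0:x1]
    c=max(cv2.findContours(k,cv2.RETR_EXTERNAL,cv2.CHAIN_APPROX_NONE)[0],key=cv2.contourArea)
    b=cv2.boxPoints(cv2.minAreaRect(c));w=np.array([pt("top",u,v,z) for u,v in b])
    e=w[1]-w[0],w[2]-w[1]
    print(name,cv2.contourArea(c),"ctr",w.mean(0).round(4),[(round(np.linalg.norm(q),4),round(np.arctan2(q[1],q[0]),3)) for q in e],"\n",w.round(4).tolist())
    return k
obj("tray",white,(140,200,230,310),.03)
obj("shelf",white,(435,180,530,300),.152)
obj("stirrer",white,(270,190,360,280),.045)
obj("stopper",white,(298,204,332,258),.203)
obj("lever",dark,(385,235,447,270),.113)
E
python3 - <<'E'
import cv2
im=cv2.imread("pics/top0.png")
a=cv2.resize(im[190:290,265:365],(400,400),interpolation=cv2.INTER_CUBIC)
b=cv2.resize(im[205:305,380:480],(400,400),interpolation=cv2.INTER_CUBIC)
cv2.imwrite("pics/c1.png",cv2.hconcat([a,b]))
E
```

```text
tray 4681.0 ctr [0.5194 0.3648] [(np.float64(0.1823), np.float64(-1.41)), (np.float64(0.2396), np.float64(-2.969))] 
 [[0.6227, 0.4759], [0.6519, 0.2959], [0.4158, 0.2547], [0.3872, 0.4326]]
shelf 5384.0 ctr [ 0.5348 -0.4415] [(np.float64(0.2606), np.float64(-0.095)), (np.float64(0.2), np.float64(-1.65))] 
 [[0.4129, -0.3302], [0.6723, -0.3548], [0.6564, -0.5542], [0.3976, -0.5269]]
stirrer 4219.5 ctr [ 0.5695 -0.0093] [(np.float64(0.1966), np.float64(-1.349)), (np.float64(0.1759), np.float64(-2.926))] 
 [[0.6336, 0.1058], [0.6769, -0.0859], [0.505, -0.1236], [0.4623, 0.0666]]
stopper 451.5 ctr [ 0.5819 -0.0106] [(np.float64(0.0816), np.float64(-1.595)), (np.float64(0.109), np.float64(3.116))] 
 [[0.6374, 0.029], [0.6354, -0.0527], [0.5265, -0.0499], [0.5284, 0.0313]]
lever 227.5 ctr [ 0.5208 -0.2881] [(np.float64(0.1363), np.float64(-1.28)), (np.float64(0.023), np.float64(-2.867))] 
 [[0.5123, -0.2196], [0.5514, -0.3503], [0.5293, -0.3565], [0.4902, -0.226]]
```

View pics/c1.png

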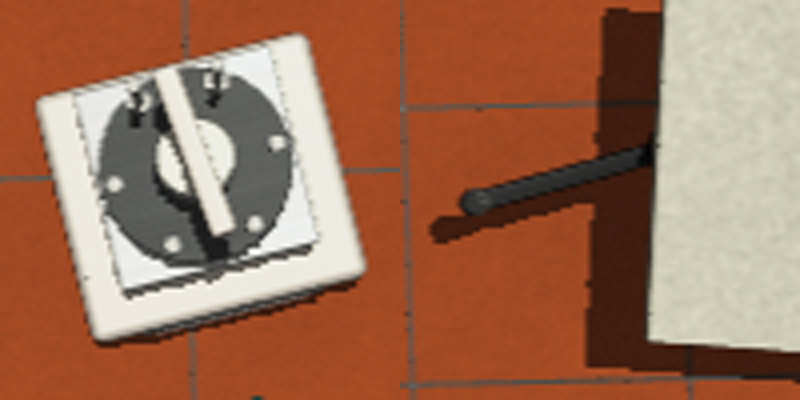

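```bash
python3 - <<'E'
from h import *
c=lambda u,v,z:pt("top",265+u/4-.375,190+v/4-.375,z)
a,b=c(167,72,.203),c(222,232,.203);print("bar ends",a,b,(a+b)/2,np.linalg.norm(a-b),np.arctan2(*(a-b)[::-1]))
s1,s2=c(138,97,.187),c(216,76,.187);print("studs",s1,s2,np.linalg.norm(s1-s2))
# block top corners z .08, base top z .045
q=[c(38,100,.045),c(303,36,.045),c(365,272,.045),c(97,342,.045)];print("base",np.round(q,4),np.mean(q,0))
q=np.array(q);d=(q[0]+q[1]-q[2]-q[3]);print("base yaw",np.arctan2(d[1],d[0]))
e=lambda u,v,z:pt("top",380+(u-400)/4-.375,205+v/4-.375,z)
t,r=e(472,201,.113),e(640,156,.113);d=(t-r)/np.linalg.norm(t-r);print("lever tip",t,"root",r,"dir",np.arctan2(d[1],d[0]),"axis",t-.142*d)
for z in(.152,):
  print("shelf edge",e(664,0,z),e(648,342,z))
im=cv2.imread("pics/top0.png");hsv=cv2.cvtColor(im,cv2.COLOR_BGR2HSV)
ad=((hsv[...,0]>30)&(hsv[...,0]<100)&(hsv[...,1]>30)).astype(np.uint8);k=np.zeros_like(ad);k[225:270,160:210]=ad[225:270,160:210]
cc=max(cv2.findContours(k,0,1)[0],key=cv2.contourArea);print("adapter",[pt("top",u,v,.02).round(3).tolist() for u,v in cv2.boxPoints(cv2.minAreaRect(cc))])
for n,u,v,z in(("beaker",249,298,.085),("jar",233,208,.085)):print(n,pt("top",u,v,z))
E
```

```text
bar ends [0.6278892  0.00843569] [ 0.52803419 -0.02315191] [ 0.5779617  -0.00735811] 0.1047320389567314 0.30637451891783246
studs [0.61486134 0.02734305] [ 0.62690312 -0.02184057] 0.050636275017941046
base [[ 0.6329  0.1036]
 [ 0.6738 -0.0844]
 [ 0.5061 -0.1233]
 [ 0.4616  0.0654]] [ 0.56860317 -0.00965468]
base yaw 0.22367583555840417
lever tip [ 0.50869795 -0.22855223] root [ 0.53589159 -0.3409251 ] dir 1.8082264709151434 axis [ 0.54209715 -0.36656851]
shelf edge [ 0.63414753 -0.35002044] [ 0.41470592 -0.33080337]
adapter [[0.567, 0.331], [0.569, 0.318], [0.543, 0.311], [0.54, 0.324]]
beaker [0.40267915 0.17187884]
jar [0.64872355 0.21208511]
```

```bash
cat >> h.py <<'E'
from scipy.spatial.transform import Rotation as Ro
def rel(base,targets):
    "base (x,y,z,yaw) commanded; print row shift/turn for each world target"
    B=Ro.from_euler("xyz",[np.pi,0,base[3]])
    for t in targets:
        s=B.inv().apply(np.array(t[:3])-base[:3]);r=(B.inv()*Ro.from_euler("xyz",[np.pi,0,t[3]])).as_rotvec()/(2*np.pi)
        print(t,"->",s.round(4).tolist(),r.round(4).tolist())
E
python3 - <<'E'
from h import *
rel((.161,-.604,.231,.26),[(.30,-.36,.231,.26)])
rel((.30,-.36,.231,.26),[(.45,-.255,.231,0)])
rel((.45,-.255,.231,0),[(.45,-.255,.088,0)])
E
```

```text
(0.3, -0.36, 0.231, 0.26) -> [0.1971, -0.2001, -0.0] [0.0, 0.0, 0.0]
(0.45, -0.255, 0.231, 0) -> [0.172, -0.0629, -0.0] [0.0, -0.0, 0.0414]
(0.45, -0.255, 0.088, 0) -> [0.0, -0.0, 0.143] [0.0, 0.0, 0.0]
```

Request:
move_arm([
  [[0, 0.197, -0.2, 0, 0, 0, 0], [0, 0.197, -0.2, 0, 0, 0, 0], [0, 0.197, -0.2, 0, 0, 0, 0], [0, 0.197, -0.2, 0, 0, 0, 0], [0, 0.197, -0.2, 0, 0, 0, 0]],
], force=40)

```text
clock: 0.6
position: [0.2848, -0.3849, 0.2312]
tool_rot: [-3.141, 0.0, 0.26]
force: [1.5, -0.7, 0.5]
grip_width: 0.0124
finger_force: 0.0
```

Request:
move_arm([
  [[0, 0.193, -0.084, 0, 0, 0, 0.041], [0, 0.193, -0.084, 0, 0, 0, 0.041], [0, 0.193, -0.084, 0, 0, 0, 0.041], [0, 0.193, -0.084, 0, 0, 0, 0.041], [0, 0.193, -0.084, 0, 0, 0, 0.041]],
])

```text
clock: 1.1
position: [0.4523, -0.2525, 0.2312]
tool_rot: [-3.141, -0.001, 0.006]
force: [-0.1, -1.2, -0.9]
grip_width: 0.0
finger_force: 0.0
```

Request:
move_arm([
  [[0, 0, 0, 0.143, 0, 0, 0], [0, 0, 0, 0.143, 0, 0, 0], [0, 0, 0, 0.143, 0, 0, 0], [0, 0, 0, 0.143, 0, 0, 0]],
])

```text
clock: 1.5
position: [0.4466, -0.2546, 0.0839]
tool_rot: [-3.138, 0.007, 0.003]
force: [-0.2, -0.2, 1.4]
grip_width: 0.0
finger_force: 0.0
```

Request:
move_arm([
  [[0, 0.025, -0.003, 0, 0, 0, 0], [0, 0.042, -0.006, 0, 0, 0, 0], [0, 0.058, -0.009, 0, 0, 0, 0], [0, 0.07, -0.011, 0, 0, 0, 0.005], [0, 0.082, -0.011, 0, 0, 0, 0.01]],
])

```text
clock: 2.0
position: [0.5323, -0.2449, 0.0905]
tool_rot: [3.141, -0.001, -0.062]
force: [-1.9, 1.3, 0.9]
grip_width: -0.0
finger_force: 0.8
```

Request:
move_arm([
  [[0, 0.018, -0.001, 0, 0, 0, 0.005], [0, 0.036, 0, 0, 0, 0, 0.015], [0, 0.053, 0.004, 0, 0, 0, 0.03], [0, 0.07, 0.009, 0, 0, 0, 0.045], [0, 0.073, 0.011, 0, 0, 0, 0.052]],
])

```text
clock: 2.5
position: [0.6051, -0.26, 0.0898]
tool_rot: [-3.141, -0.0, -0.391]
force: [-4.8, 10.7, 3.7]
grip_width: 0.0
finger_force: 5.1
```

```bash
python3 - <<'E'
from h import *
print(bot.observe()["force"])
im=cv2.cvtColor(bot.grab_frame("side"),cv2.COLOR_RGB2BGR);cv2.imwrite("pics/s1f.png",im)
t=cv2.cvtColor(bot.grab_frame("top"),cv2.COLOR_RGB2BGR);cv2.imwrite("pics/t1f.png",t)
a=cv2.resize(im[150:270,280:480],(480,288));b=cv2.resize(t[180:300,350:470],(288,288))
cv2.imwrite("pics/c2.png",cv2.hconcat([a,b]))
E
```

```text
[-4.81110343 10.74809038  3.69857963]
```

View pics/c2.png

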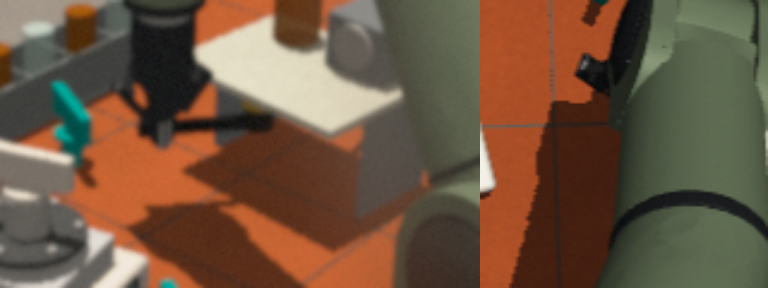

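The side picture shows the shut fingers at the lever's end with the lever pushed away, and the 11 N reaction means it is at the stop. Next I'll back off and check.

Request:
move_arm([
  [[0, -0.024, -0.007, 0, 0, 0, 0], [0, -0.048, -0.014, 0, 0, 0, 0], [0, -0.048, -0.014, -0.05, 0, 0, 0], [0, -0.048, -0.014, -0.1, 0, 0, 0], [0.5, -0.048, -0.014, -0.15, 0, 0, 0]],
])

```text
clock: 3.1
position: [0.564, -0.2292, 0.2419]
tool_rot: [-3.141, -0.001, -0.388]
force: [0.4, -0.1, -0.1]
grip_width: 0.0132
finger_force: 0.0
```

```bash
python3 - <<'E'
from h import *
im=cv2.cvtColor(bot.grab_frame("side"),cv2.COLOR_RGB2BGR);cv2.imwrite("pics/s2f.png",im)
# expected lever positions in the side picture for a few joint values
A=np.array([.542,-.3666])
for j in(.9,1.05,1.2):
    th=2.083-j;print(j,np.round(px("side",np.r_[A+.142*np.array([np.cos(th),np.sin(th)]),.105]),1))
a=cv2.resize(im[150:260,320:480],(480,330),interpolation=cv2.INTER_CUBIC);b=cv2.resize(im[190:300,230:350],(360,330),interpolation=cv2.INTER_CUBIC)
cv2.imwrite("pics/c3.png",cv2.hconcat([a,b[:,:320]]))
E
```

```text
0.9 [343.4 208.9]
1.05 [340.5 205.5]
1.2 [338.8 202. ]
```

View pics/c3.png

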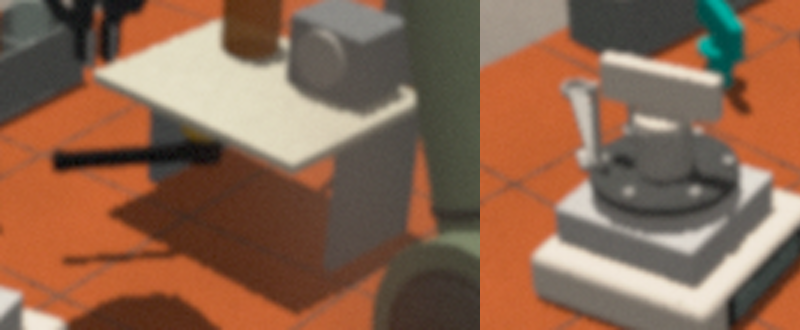

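Lever end is at about side pixel (339.5,203), close to the 1.2 prediction (338.8,202). I'll fit its axis numerically and cross-check the stopper in this view.

```bash
python3 - <<'E'
from h import *
im=cv2.imread("pics/s2f.png");g=im.max(2)
m=np.zeros(g.shape,np.uint8);m[194:212,335:394]=(g[194:212,335:394]<50)
c=max(cv2.findContours(m,0,1)[0],key=cv2.contourArea);vx,vy,x,y=cv2.fitLine(c,cv2.DIST_L2,0,.01,.01).ravel()
P=[pt("side",u,y+vy/vx*(u-x),.105) for u in(342,380)];d=P[0]-P[1];print(cv2.boundingRect(c),P,"joint",2.083-np.arctan2(d[1],d[0]))
f=lambda u,v,z:pt("side",230+(u-480)/3-.33,190+v/3-.33,z)
a,b=f(604,55,.203),f(721,78,.203);print("bar",a,b,(a+b)/2,np.linalg.norm(a-b),np.arctan2(*(a-b)[::-1]))
# pot lid disc (z .105): fit ellipse centre from crop extremes
im=cv2.imread("pics/top0.png");h=cv2.cvtColor(im,cv2.COLOR_BGR2HSV)
k=np.zeros(g.shape,np.uint8);k[200:262,285:342]=((h[...,2]<140)&(h[...,1]<70))[200:262,285:342]
k=cv2.morphologyEx(k,cv2.MORPH_OPEN,np.ones((3,3)));c=max(cv2.findContours(k,0,1)[0],key=cv2.contourArea)
print("lid",pt("top",*cv2.minEnclosingCircle(c)[0],.105),cv2.minEnclosingCircle(c))
w=np.zeros_like(k);w[200:258,298:332]=(h[...,2]>190)[200:258,298:332]
cv2.imwrite("pics/w.png",255*cv2.resize(w[200:258,290:340],None,fx=8,fy=8,interpolation=0))
E
```

```text
(339, 197, 55, 9) [array([ 0.62040678, -0.25763645]), array([ 0.54774026, -0.34185597])] joint 1.2240949961711616
bar [0.62180522 0.01579933] [ 0.52190118 -0.02224378] [ 0.5718532  -0.00322222] 0.10690227102335194 0.36384283468367185
lid [ 0.57275429 -0.00963959] ((314.568359375, 233.06640625), 26.30961799621582)
```

View pics/w.png

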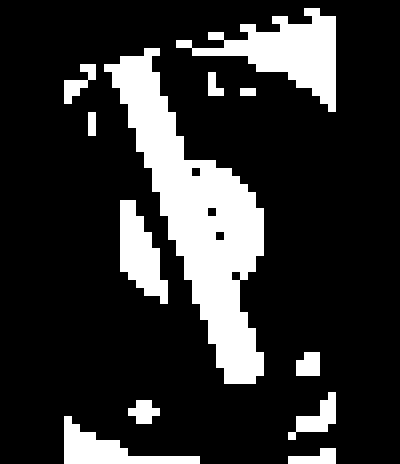

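```bash
python3 - <<'E'
from h import *
m=lambda x,y,z:pt("top",290+x/8-.5,200+y/8-.5,z)
print("flange",m(192,232,.157)); a,b=m(132,55,.203),m(244,376,.203);print(a,b,(a+b)/2)
print("body",m((150+232)/2,(140+340)/2,.203))
rel((.564,-.229,.242,-.39),[(.573,-.009,.26,.31)])
print(bot.observe()["qpos"])
E
```

```text
flange [ 0.58008626 -0.00754358]
[0.63102432 0.00929324] [ 0.53081195 -0.02291186] [ 0.58091813 -0.00680931]
body [ 0.57317434 -0.00760174]
(0.573, -0.009, 0.26, 0.31) -> [-0.0753, -0.2069, -0.018] [0.0, 0.0, -0.1114]
[ 2.88944318e-01  4.75662412e-01  4.81752661e-04  1.62620646e+00
 -4.43342662e-04  1.02860160e+00 -1.66930425e+00]
```

Request:
move_arm([
  [[0.8, -0.072, -0.21, -0.02, 0, 0, -0.111], [1, -0.072, -0.21, -0.02, 0, 0, -0.111], [1, -0.072, -0.21, -0.02, 0, 0, -0.111], [1, -0.072, -0.21, -0.02, 0, 0, -0.111], [1, -0.072, -0.21, -0.02, 0, 0, -0.111]],
])

```text
clock: 3.65
position: [0.5771, -0.0028, 0.2605]
tool_rot: [-3.141, -0.003, 0.32]
force: [1.0, -0.2, -0.5]
grip_width: 0.0852
finger_force: 0.0
```

Request:
move_arm([
  [[1, 0, 0, 0, 0, 0, 0], [1, 0, 0, 0, 0, 0, 0]],
])

```text
clock: 3.85
position: [0.5771, -0.008, 0.2594]
tool_rot: [3.141, -0.001, 0.309]
force: [-0.1, 0.2, 0.5]
grip_width: 0.0853
finger_force: 0.0
```

```bash
python3 - <<'E'
from h import *
s=bot.observe();print(s["position"],s["tool_rot"],s["grip_width"],s["force"])
im=cv2.cvtColor(bot.grab_frame("side"),cv2.COLOR_RGB2BGR);cv2.imwrite("pics/s3f.png",im)
cv2.imwrite("pics/c4.png",cv2.resize(im[130:280,210:360],(600,600),interpolation=cv2.INTER_CUBIC))
E
```

```text
[ 0.57709432 -0.00798576  0.25936581] [ 3.14096477e+00 -8.88199914e-04  3.08784539e-01] 0.08529522645799556 [-0.12570465  0.16085181  0.45246811]
```

View pics/c4.png

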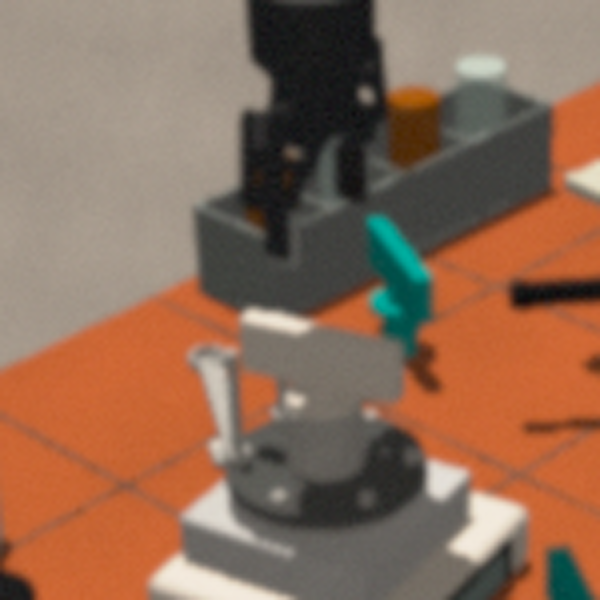

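Side view: the open fingers straddle the grip bar's line (bar front face centre at crop (322,358)). I'll check this by projection.

```bash
python3 - <<'E'
from h import *
R=lambda p,y,q:np.array(p)+np.array([np.cos(y)*q[0]-np.sin(y)*q[1],np.sin(y)*q[0]+np.cos(y)*q[1]])
for c in((.572,-.008),(.577,-.008),(.580,-.007)):
  for yaw in(.31,.36):
    print(c,yaw,[(np.array(px("side",np.r_[R(c,yaw,(sx*.055,.008)),z]))-[210,130]).dot(4).__mul__(1) if 0 else np.round((np.array(px("side",np.r_[R(c,yaw,(sx*.055,.008)),z]))-[210,130])*4).tolist() for z in(.203,.163) for sx in(1,-1)])
C,_=ray("side",300,200);print(C)
E
```

```text
(0.572, -0.008) 0.31 [[243.0, 312.0], [400.0, 348.0], [246.0, 367.0], [401.0, 404.0]]
(0.572, -0.008) 0.36 [[242.0, 314.0], [402.0, 346.0], [245.0, 369.0], [403.0, 402.0]]
(0.577, -0.008) 0.31 [[238.0, 310.0], [394.0, 346.0], [241.0, 364.0], [395.0, 401.0]]
(0.577, -0.008) 0.36 [[236.0, 312.0], [396.0, 344.0], [240.0, 366.0], [397.0, 399.0]]
(0.58, -0.007) 0.31 [[233.0, 309.0], [389.0, 345.0], [237.0, 363.0], [391.0, 400.0]]
(0.58, -0.007) 0.36 [[232.0, 311.0], [392.0, 343.0], [235.0, 365.0], [393.0, 398.0]]
[-0.39139112  0.9211282   0.96357418]
```

Request:
move_arm([
  [[1, -0.002, 0, 0.05, 0, 0, -0.003], [1, -0.002, 0, 0.075, 0, 0, -0.003], [1, -0.002, 0, 0.092, 0, 0, -0.003], [1, -0.002, 0, 0.092, 0, 0, -0.003]],
])

```text
clock: 4.3
position: [0.5739, -0.0098, 0.1645]
tool_rot: [-3.141, 0.004, 0.326]
force: [-0.1, 1.6, 0.7]
grip_width: 0.0852
finger_force: 0.0
```

Request:
move_arm([
  [[0, 0, 0, 0, 0, 0, 0], [0, 0, 0, 0, 0, 0, 0], [0, 0, 0, 0, 0, 0, 0], [0, 0, 0, 0, 0, 0, 0], [0, 0, 0, 0, 0, 0, 0]],
], force=40)

```text
clock: 4.8
position: [0.5752, -0.0079, 0.1668]
tool_rot: [-3.141, -0.001, 0.329]
force: [4.4, -3.5, -7.1]
grip_width: 0.0155
finger_force: 40.3
```

Request:
move_arm([
  [[0, 0, 0, 0, 0, 0, 0], [0, 0, 0, 0, 0, 0, 0], [0, 0, 0, 0, 0, 0, 0], [0, 0, 0, 0, 0, 0, 0], [0, 0, 0, 0, 0, 0, 0]],
], force=110)

```text
clock: 5.3
position: [0.5753, -0.0079, 0.1667]
tool_rot: [-3.142, -0.001, 0.329]
force: [-0.6, 2.3, 6.2]
grip_width: 0.0146
finger_force: 108.0
```

```bash
python3 - <<'E'
from h import *
s=bot.observe();[print(k,np.round(s[k],4)) for k in("position","tool_rot","force","moment","grip_width","finger_force","clock")]
E
```

```text
position [ 0.5753 -0.0079  0.1667]
tool_rot [-3.1416e+00 -6.0000e-04  3.2910e-01]
force [-0.5785  2.337   6.1556]
moment [ 0.1913  0.1374 -0.1   ]
grip_width 0.0146
finger_force 107.998
clock 5.3
```

Request:
move_arm([
  [[0, 0, 0, -0.001, 0, 0, -0.01], [0, 0, 0, -0.002, 0, 0, -0.02], [0, 0, 0, -0.002, 0, 0, -0.02]],
])

```text
clock: 5.6
position: [0.5745, -0.0082, 0.1675]
tool_rot: [-3.141, 0.001, 0.456]
force: [1.5, 1.3, -11.8]
grip_width: 0.0148
finger_force: 108.3
```

```bash
cat > o.py <<'E'
from h import *
s=bot.observe();[print(k,np.round(s[k],4)) for k in("position","tool_rot","force","moment","finger_force","clock")]
E
python3 o.py
```

```text
position [ 0.5745 -0.0082  0.1675]
tool_rot [-3.1407e+00  1.3000e-03  4.5570e-01]
force [  1.5181   1.2538 -11.8111]
moment [ 0.3351 -0.2583  0.2144]
finger_force 108.259
clock 5.6
```

Request:
move_arm([
  [[0, 0, 0, -0.0005, 0, 0, 0.018], [0, 0, 0, -0.001, 0, 0, 0.036], [0, 0, 0, -0.0016, 0, 0, 0.054], [0, 0, 0, -0.0022, 0, 0, 0.07], [0, 0, 0, -0.0022, 0, 0, 0.07]],
])

```text
clock: 6.1
position: [0.5747, -0.0077, 0.1699]
tool_rot: [-3.141, 0.001, 0.012]
force: [2.3, 3.0, -15.4]
grip_width: 0.0147
finger_force: 107.9
```

```bash
python3 o.py
```

```text
position [ 0.5747 -0.0077  0.1699]
tool_rot [-3.1414e+00  1.1000e-03  1.1600e-02]
force [  2.3325   2.9736 -15.3532]
moment [ 0.6903 -0.4588 -0.473 ]
finger_force 107.9498
clock 6.1
```

Request:
move_arm([
  [[0, 0, 0, -0.0002, 0, 0, -0.018], [0, 0, 0, -0.0008, 0, 0, -0.036], [0, 0, 0, -0.0014, 0, 0, -0.054], [0, 0, 0, -0.002, 0, 0, -0.07], [0, 0, 0, -0.002, 0, 0, -0.07]],
])

```text
clock: 6.6
position: [0.5747, -0.0084, 0.1721]
tool_rot: [-3.141, 0.001, 0.458]
force: [0.9, 1.8, -14.2]
grip_width: 0.0146
finger_force: 108.2
```

Request:
move_arm([
  [[0, 0, 0, -0.0002, 0, 0, 0.018], [0, 0, 0, -0.0008, 0, 0, 0.036], [0, 0, 0, -0.0014, 0, 0, 0.054], [0, 0, 0, -0.002, 0, 0, 0.07], [0, 0, 0, -0.002, 0, 0, 0.07]],
])

```text
clock: 7.1
position: [0.5748, -0.0077, 0.1743]
tool_rot: [-3.141, 0.001, 0.011]
force: [-0.5, 3.4, -12.3]
grip_width: 0.0147
finger_force: 108.3
```

```bash
python3 o.py; python3 - <<'E'
from h import *
im=cv2.cvtColor(bot.grab_frame("side"),cv2.COLOR_RGB2BGR);cv2.imwrite("pics/s4f.png",im)
cv2.imwrite("pics/c5.png",cv2.resize(im[180:280,230:350],(600,500),interpolation=cv2.INTER_CUBIC))
E
```

```text
position [ 0.5748 -0.0077  0.1743]
tool_rot [-3.1415e+00  6.0000e-04  1.1500e-02]
force [ -0.4759   3.4378 -12.2823]
moment [ 0.8191 -0.0173 -0.4145]
finger_force 108.2942
clock 7.1
```

View pics/c5.png

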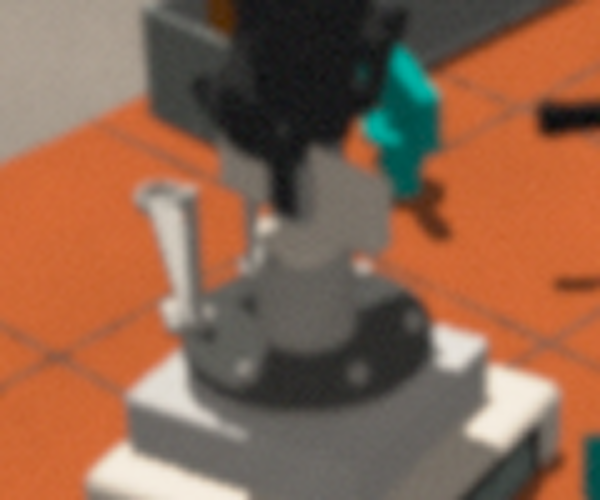

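The pot's lid sits in the block as before, the gripper is on the bar, and the stopper is 7.6 mm up. Twisting continues.

Request:
move_arm([
  [[0, 0, 0, -0.0004, 0, 0, -0.018], [0, 0, 0, -0.001, 0, 0, -0.036], [0, 0, 0, -0.0016, 0, 0, -0.054], [0, 0, 0, -0.0023, 0, 0, -0.07], [0, 0, 0, -0.0023, 0, 0, -0.07]],
])

```text
clock: 7.65
position: [0.5749, -0.0085, 0.1766]
tool_rot: [-3.141, 0.0, 0.458]
force: [-0.7, 2.2, -13.0]
grip_width: 0.0149
finger_force: 108.3
```

Request:
move_arm([
  [[0, 0, 0, -0.0002, 0, 0, 0.018], [0, 0, 0, -0.0009, 0, 0, 0.036], [0, 0, 0, -0.0016, 0, 0, 0.054], [0, 0, 0, -0.0023, 0, 0, 0.07], [0, 0, 0, -0.0023, 0, 0, 0.07]],
])

```text
clock: 8.15
position: [0.575, -0.0078, 0.1791]
tool_rot: [-3.141, 0.0, 0.011]
force: [0.6, 3.4, -11.6]
grip_width: 0.0145
finger_force: 108.4
```

Request:
move_arm([
  [[0, 0, 0, -0.0002, 0, 0, -0.018], [0, 0, 0, -0.0009, 0, 0, -0.036], [0, 0, 0, -0.0016, 0, 0, -0.054], [0, 0, 0, -0.0022, 0, 0, -0.07], [0, 0, 0, -0.0022, 0, 0, -0.07]],
])

```text
clock: 8.65
position: [0.5752, -0.0086, 0.1815]
tool_rot: [3.141, -0.0, 0.458]
force: [0.6, 1.4, -7.7]
grip_width: 0.0148
finger_force: 109.1
```

Request:
move_arm([
  [[0, 0, 0, -0.0006, 0, 0, 0.018], [0, 0, 0, -0.0013, 0, 0, 0.036], [0, 0, 0, -0.002, 0, 0, 0.054], [0, 0, 0, -0.0027, 0, 0, 0.07], [0, 0, 0, -0.0027, 0, 0, 0.07]],
])

```text
clock: 9.15
position: [0.5751, -0.0073, 0.1846]
tool_rot: [-3.141, -0.0, 0.009]
force: [-3.7, 5.5, -1.8]
grip_width: 0.0149
finger_force: 110.4
```

Request:
move_arm([
  [[0, 0, 0, -0.0004, 0, 0, -0.018], [0, 0, 0, -0.0011, 0, 0, -0.036], [0, 0, 0, -0.0018, 0, 0, -0.054], [0, 0, 0, -0.0025, 0, 0, -0.07], [0, 0, 0, -0.0025, 0, 0, -0.07]],
])

```text
clock: 9.65
position: [0.576, -0.0086, 0.1876]
tool_rot: [3.14, -0.002, 0.454]
force: [-0.0, 0.7, 4.2]
grip_width: 0.015
finger_force: 111.6
```

Request:
move_arm([
  [[0, 0, 0, -0.0004, 0, 0, 0.018], [0, 0, 0, -0.0011, 0, 0, 0.036], [0, 0, 0, -0.0018, 0, 0, 0.054], [0, 0, 0, -0.0025, 0, 0, 0.07], [0, 0, 0, -0.0025, 0, 0, 0.07]],
])

```text
clock: 10.15
position: [0.5753, -0.0083, 0.1894]
tool_rot: [3.141, -0.001, 0.009]
force: [0.1, 0.9, -1.7]
grip_width: 0.0148
finger_force: 110.6
```

Request:
move_arm([
  [[0, 0, 0, -0.001, 0, 0, -0.018], [0, 0, 0, -0.002, 0, 0, -0.035], [0, 0, 0, -0.003, 0, 0, -0.035], [0, 0, 0, -0.004, 0, 0, -0.035], [0, 0, 0, -0.005, 0, 0, -0.035]],
])

```text
clock: 10.65
position: [0.5752, -0.0083, 0.1942]
tool_rot: [3.141, -0.0, 0.232]
force: [-0.3, 1.1, -1.9]
grip_width: 0.015
finger_force: 110.6
```

```bash
python3 o.py; python3 - <<'E'
from h import *
im=cv2.cvtColor(bot.grab_frame("side"),cv2.COLOR_RGB2BGR);cv2.imwrite("pics/s5f.png",im)
a=cv2.imread("pics/s4f.png");t=cv2.cvtColor(a[248:266,262:330],cv2.COLOR_BGR2GRAY);g=cv2.cvtColor(im,cv2.COLOR_BGR2GRAY)
r=cv2.matchTemplate(g,t,cv2.TM_CCOEFF_NORMED);_,m,_,l=cv2.minMaxLoc(r);print(m,l,"ref (262,248)")
cv2.imwrite("pics/c6.png",cv2.resize(im[170:280,230:350],(600,550),interpolation=cv2.INTER_CUBIC))
E
```

```text
position [ 0.5752 -0.0083  0.1942]
tool_rot [ 3.1415e+00 -2.0000e-04  2.3200e-01]
force [-0.3455  1.0794 -1.9203]
moment [ 0.0445 -0.0098  0.4376]
finger_force 110.5746
clock 10.65
0.9931565523147583 (262, 248) ref (262,248)
```

View pics/c6.png

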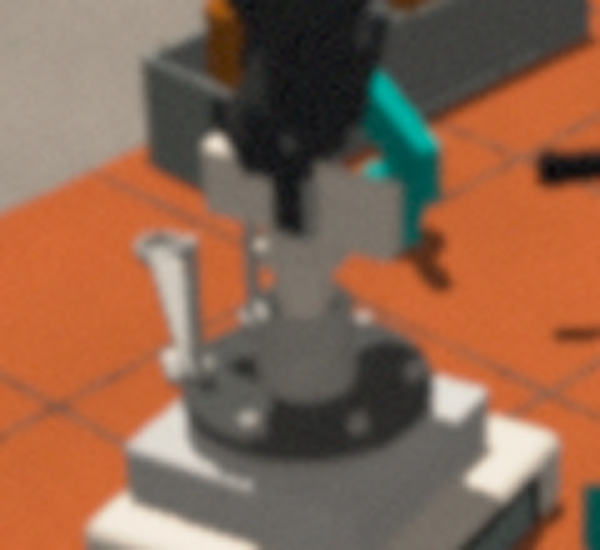

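The stopper has risen clear of its fit. The pot has not moved (template match at zero offset) and the force equals the stopper's weight, so it is loose. Lifting and carrying it next.

Request:
move_arm([
  [[0, 0, 0, -0.015, 0, 0, 0], [0, 0, 0, -0.035, 0, 0, 0], [0, 0, 0, -0.06, 0, 0, 0], [0, 0, 0, -0.09, 0, 0, 0], [0, 0, 0, -0.106, 0, 0, 0]],
])

```text
clock: 11.2
position: [0.5756, -0.0081, 0.3024]
tool_rot: [3.141, -0.002, 0.233]
force: [0.3, 0.2, -2.7]
grip_width: 0.0146
finger_force: 110.1
```

Request:
move_arm([
  [[0, -0.002, -0.03, 0, 0, 0, 0], [0, -0.004, -0.07, 0, 0, 0, 0], [0, -0.007, -0.11, 0, 0, 0, 0], [0, -0.009, -0.15, 0, 0, 0, 0], [0, -0.012, -0.19, 0, 0, 0, 0]],
])

```text
clock: 11.7
position: [0.5186, 0.1753, 0.3002]
tool_rot: [3.142, -0.0, 0.233]
force: [0.3, 0.6, -1.9]
grip_width: 0.0145
finger_force: 110.3
```

Request:
move_arm([
  [[0, -0.002, -0.04, 0, 0, 0, -0.01], [0, -0.004, -0.08, 0, 0, 0, -0.02], [0, -0.007, -0.12, 0, 0, 0, -0.03], [0, -0.009, -0.16, 0, 0, 0, -0.04], [0, -0.012, -0.188, 0, 0, 0, -0.05]],
])

```text
clock: 12.2
position: [0.4625, 0.3565, 0.3]
tool_rot: [-3.141, -0.0, 0.552]
force: [0.1, -0.4, -1.9]
grip_width: 0.0146
finger_force: 110.1
```

```bash
python3 - <<'E'
from h import *
bot.grab_frame("top")
im=cv2.cvtColor(bot.grab_frame("side"),cv2.COLOR_RGB2BGR);cv2.imwrite("pics/s6f.png",im)
s=bot.observe();[print(k,np.round(s[k],4)) for k in("position","tool_rot","force","qpos","clock")]
# tray rim corners in old top picture, tray frame of target and adapter
T=np.array([.5194,.3648]);y=.167;q=s["position"][:2]-T
print("target in tray",np.cos(y)*q[0]+np.sin(y)*q[1],-np.sin(y)*q[0]+np.cos(y)*q[1])
for u,v in((168,250),(202,244),(184,248),(184,255)):
    q=pt("top",u,v,.02)-T;print("adapter",np.round([np.cos(y)*q[0]+np.sin(y)*q[1],-np.sin(y)*q[0]+np.cos(y)*q[1]],3))
E
```

```text
position [0.4615 0.3579 0.2998]
tool_rot [-3.1396e+00  1.0000e-04  5.5510e-01]
force [-0.456 -0.686 -2.697]
qpos [-0.4783  0.413  -0.3927  1.6127  0.167   1.149  -1.9255]
clock 12.3
target in tray -0.05822530094441012 0.0027769612104793246
adapter [0.03  0.043]
adapter [ 0.028 -0.056]
adapter [ 0.027 -0.003]
adapter [0.007 0.   ]
```

Request:
move_arm([
  [[0, 0, 0, 0.045, 0, 0, 0], [0, 0, 0, 0.09, 0, 0, 0], [0, 0, 0, 0.135, 0, 0, 0], [0, 0, 0, 0.18, 0, 0, 0], [0, 0, 0, 0.215, 0, 0, 0]],
])

```text
clock: 12.8
position: [0.4636, 0.3527, 0.0826]
tool_rot: [3.141, 0.001, 0.547]
force: [0.2, -0.3, -2.0]
grip_width: 0.015
finger_force: 110.3
```

Request:
move_arm([
  [[0, 0, 0, 0.008, 0, 0, 0], [0, 0, 0, 0.015, 0, 0, 0], [0, 0, 0, 0.018, 0, 0, 0], [0, 0, 0, 0.02, 0, 0, 0], [0, 0, 0, 0.02, 0, 0, 0]],
])

```text
clock: 13.3
position: [0.4644, 0.3542, 0.066]
tool_rot: [-3.142, -0.002, 0.548]
force: [-0.1, 0.1, -2.6]
grip_width: 0.0145
finger_force: 110.1
```

Request:
move_arm([
  [[0, 0, 0, 0.001, 0, 0, 0], [0, 0, 0, 0.002, 0, 0, 0], [0, 0, 0, 0.003, 0, 0, 0], [0, 0, 0, 0.003, 0, 0, 0]],
])

```text
clock: 13.7
position: [0.4638, 0.3538, 0.0619]
tool_rot: [3.142, 0.0, 0.549]
force: [0.5, 0.1, -3.2]
grip_width: 0.0148
finger_force: 110.1
```

Request:
move_arm([
  [[0, 0, 0, 0.001, 0, 0, 0], [0, 0, 0, 0.0015, 0, 0, 0], [0, 0, 0, 0.0015, 0, 0, 0]],
])

```text
clock: 14.0
position: [0.4639, 0.3539, 0.0607]
tool_rot: [3.142, -0.0, 0.549]
force: [-0.7, -0.8, 3.1]
grip_width: 0.0152
finger_force: 111.3
```

Request:
move_arm([
  [[0, 0, 0, 0.0005, 0, 0, 0], [0, 0, 0, 0.0005, 0, 0, 0], [0, 0, 0, 0.0005, 0, 0, 0]],
], force=20)

```text
clock: 14.3
position: [0.464, 0.3541, 0.0607]
tool_rot: [3.142, -0.001, 0.549]
force: [-3.1, -1.7, 13.5]
grip_width: 0.0147
finger_force: 112.9
```

Request:
move_arm([
  [[0.3, 0, 0, 0, 0, 0, 0], [0.5, 0, 0, 0, 0, 0, 0], [0.8, 0, 0, 0, 0, 0, 0], [1, 0, 0, 0, 0, 0, 0], [1, 0, 0, 0, 0, 0, 0]],
])

```text
clock: 14.8
position: [0.4638, 0.3539, 0.0599]
tool_rot: [-3.142, 0.0, 0.549]
force: [0.3, 0.4, -0.7]
grip_width: 0.0816
finger_force: 0.0
```

Request:
move_arm([
  [[1, 0, 0, -0.02, 0, 0, 0], [1, 0, 0, -0.06, 0, 0, 0], [1, 0, 0, -0.1, 0, 0, 0], [1, 0, 0, -0.15, 0, 0, 0], [1, 0, 0, -0.2, 0, 0, 0]],
])

```text
clock: 15.3
position: [0.4635, 0.3536, 0.2619]
tool_rot: [-3.141, 0.0, 0.549]
force: [0.9, 0.1, 0.4]
grip_width: 0.0852
finger_force: 0.0
```

```bash
python3 - <<'E'
from h import *
s=bot.observe();[print(k,np.round(s[k],4)) for k in("position","force","clock")]
im=cv2.cvtColor(bot.grab_frame("side"),cv2.COLOR_RGB2BGR);cv2.imwrite("pics/s7f.png",im)
cv2.imwrite("pics/c7.png",cv2.resize(im[170:420,100:400],(720,600),interpolation=cv2.INTER_CUBIC))
E
```

```text
position [0.4635 0.3536 0.2619]
force [0.9121 0.0827 0.3692]
clock 15.3
```

View pics/c7.png

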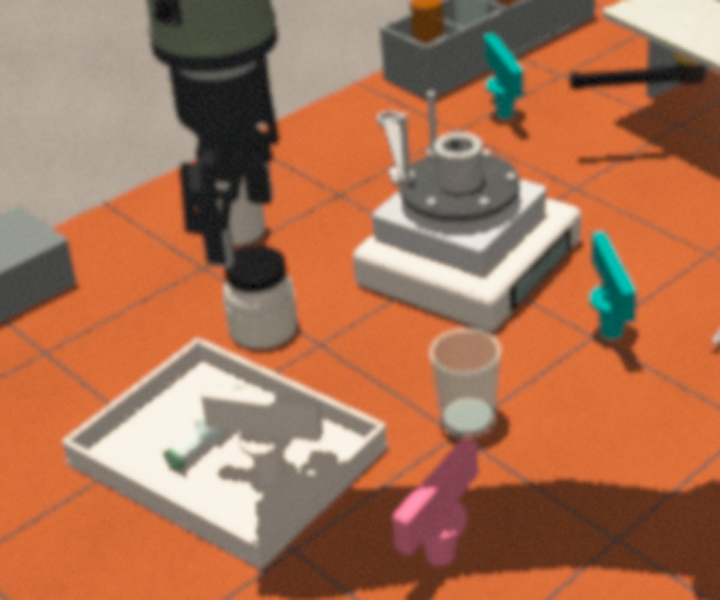

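The stopper stands upright in the tray in the gripper's shadow (bar at about crop (262,415)). The adapter, jar, beaker and lever are in place and the pot is seated, so I'm handing the job in.

```bash
python3 -c "
from workcell import bot
print(bot.job_done())"
```

```text
the job is handed in; nothing more can be done
None
```

I vented the reactor with the lever at its open stop (about 1.2 rad), twisted the stopper free with the pot still seated, and stood it upright in the tray; the job was handed in at about 15 s, and no verdict came back.

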